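# Take the photographed jar out of the imaging cabinet

### The arm

A 6-joint arm with a two-finger parallel gripper is mounted at the origin on the work surface. World frame = base frame: x ahead of the robot, y to its left, z up, the work surface at z = 0. Lengths are in mm, angles in rad, forces in N, time in s.
With the tool pointing down it reaches from about 350 to 850 mm from the base axis. Payload 8.1 kg.
Tool frame: the origin (TCP) lies on the front face of the gripper's body, between the roots of the fingers; the fingertips stand 73 mm ahead of it and the grasp point (between the pads) lies 54 mm ahead of it (tcp_to_tips is the distance from the TCP to the fingertips, in mm); z points along the fingers, y is the direction in which the jaws open and shut (so a half turn about z gives the same grasp; the last joint's range is limited). The gripper opens to 85 mm and grips with 20 to 120 N. Pads are 22 mm wide; open, the fingers measure 114 mm over their backs; the gripper's body (76 mm by 85 mm) begins 54 mm behind the grasp point. The pads swing forward as they close: fully open they stand 13 mm farther back than shut.
Start: joints at [-1.41, 0.13, 1.488, -0, 1.523, -0.085], TCP at [146.02, -581.966, 303.892] pointing down, gripper open.
Joint ranges: [-2.96, 2.96], [-0.89, 2.26], [0.02, 2.5], [-1.34, 4.48], [0, 2.73], [-2.66, 2.66]. Speed limits (rad/s): [2.39, 2.39, 2.79, 3.14, 3.14, 3.14].

### API

Orientations are given as [roll, pitch, yaw] about the fixed x, y, z axes, in that order (R = Rz(yaw) Ry(pitch) Rx(roll)).
In Python, from station import observe, snapshot, close_job, tcp_to_tips gives the robot as it stands.
- The arm moves only by the tool carry_out, never from a script. Its argument "motion" is a list that holds one entry, the list of rows, each a list of 7 numbers: the turn, a rotation vector about the tool's x, y, z normalised to -1 to 1, where 1 is 90 degrees, then the shift along the tool's x, y, z normalised to -1 to 1, where 1 is 0.25 m, then the gripper's target within -1 to 1 (shut at 1, half-way at 0, fully open at -1). In form: [[[wx, wy, wz, tx, ty, tz, jaw], ...]]. A call has 1 to 8 rows; each row is the pose to reach, as a shift and turn from the pose commanded when the call began, along the tool's axes at that moment; what a row does not reach only later rows make up. A row lasts 1/8 s, in which the tool goes at most 62.5 mm and 10.7 degrees, less where a joint would pass 70% of its speed; a pose out of reach is approached as far as the arm can. A call with a number of a shift or a turn outside -1 to 1 is refused whole. A call with a gripper value outside its range is refused whole. The fingers move at their own pace and stop on an object; "squeeze" is the grip in N (left out, the last holds). Time passes only in rows, so rows that repeat a pose let the fingers close. It gives the time, the measured TCP pose, the force and the opening at its end, in the units of the state.
- observe(): the state, without advancing time (a new reading comes with each control period).
- snapshot(name): name is "scene" or "top" or "wrist"; returns a dict with "color" (384x512x3 uint8, red, green, blue), "depth" (384x512 float32, mm along the optical axis (not along the pixel's ray), 0 where there is no reading), "mtx" (3x3 intrinsics, pixels), "dist" ([k1, k2, p1, p2, k3] as OpenCV has them; the pictures are not rectified), "origin" and "orientation" of the camera in the world. Camera axes: x right, y up, looking along -z (the intrinsics and any distortion apply to the point x, -y, -z); pixel columns grow to the right and rows downward; lengths in mm; the calibration is good to about 2 mm. A picture is of the moment at which its call begins.
- close_job(): hands the job in, once; it reports no verdict.
The state is a dict: "clock": time; "q": joint angles; "joint_vel": joint speeds; "joint_torque": joint torques, N m; "tcp_pos": TCP position; "tool_rot": TCP orientation; "force": force on the tool from outside, world axes, zero at the start; "wrist_torque": the same for the moment, N m; "gripper_width": finger opening in mm.
Only numpy, scipy, OpenCV 4.12 (cv2) and the standard library are available. Lean on these libraries where they do the work, as an engineer would, in place of code of your own. Each camera call takes 0.05 s, during which the arm holds its last target.

### The job

The white-lidded jar in the imaging cabinet has had its picture taken. Lift it off the pedestal, out through the round port in the cabinet's roof, and stand it upright on the floor of the blue tray, setting it down gently; let go and leave it standing. Do not disturb the black-lidded jar in the orange tray.

Things in the scene. Friction and masses are not known exactly. Their poses are not given: they have to be found in the camera images.
- jar: Amber jar with white screw lid and paper label, to be moved: upright cylinder, 48 mm diameter, 85 mm tall (lid: top 22 mm, same diameter), 0.13 to 0.25 kg. Origin: centre of its underside, z up. It stands loose on a black pedestal (disc 90 mm in diameter) in the cabinet, 95 mm below the roof's upper face, so its lid ends 10 mm below that face.
- port (a point): Centre of the round port (170 mm hole ringed in orange) in the cabinet's flat white roof, at the roof's upper face, 165 mm above the bench; z up, x, y along the cabinet's sides. Roof 8 mm thick; orange rim 2 mm proud. Fixed cabinet, 240 x 240 mm in plan, closed on all sides (three clear): the port is its only opening. The pedestal is centred under it, the jar within 12 mm of that.
- blue_tray: Blue open tray fixed on the bench, empty, 150 x 150 mm outside, 40 mm tall, walls and floor 5 mm thick. Origin: centre of its underside, x, y along its sides, z up; its inner floor is at z = 5 mm. An orange tray of the same size stands beside it; which of the two is nearer the cabinet varies.
- spare_jar: Bystander: a jar of the same amber glass, size and shape but with a black lid, standing loose in the orange tray. Origin at the centre of its underside, z up. To be left alone.
There are look-alikes about, which are no part of the job. Several things have the shape of the blue_tray; the one meant has the colours described above.

How it is judged (in metres and radians):
On the way:
1. the jar has been lifted out through the port, its underside above the roof (z of jar in the frame of port above 0 m), for 0.1 s.
At the end, for the whole second after the job is handed in: The white-lidded jar stands at rest inside the blue tray, on its floor (underside less than 12 mm above the tray's underside, centre within 60 mm of the tray's centre along both sides), upright within 10 degrees (x of jar in the frame of blue_tray between -0.06 and 0.06 m and y of jar in the frame of blue_tray between -0.06 and 0.06 m and z of jar in the frame of blue_tray below 0.012 m and angle between jar's own z axis and vertical below 0.17 rad and linear speed of jar below 0.02 m/s); the robot touches nothing.
It fails at once if the black-lidded jar is shifted by more than 15 mm (distance of spare_jar from where it was at the start of the episode above 0.015 m).
It fails at once if the jar is dropped or slammed: moving faster than 0.6 m/s with its underside lower than 50 mm above the bench (height (world z) of jar below 0.05 m and linear speed of jar above 0.6 m/s).
It also fails if it takes over 43 s, if anything falls off the work surface, if the arm or the gripper's body presses on something with over 40 N, if the wrist force passes 120 N, or if a joint passes its speed limit or range.

## Working session

There is one attempt and no reset: what is moved stays moved. The work goes in short steps, Python scripts to look and compute and a tool call to move; the robot and the scene stay as the last step left them, time stands still between calls to the robot, and variables do not carry over. Pictures are saved under pics/ and viewed, and the job is handed in when it is done.

Besides the shell and the picture viewer there is one more tool, called after "Call:" as a command line: name --argument value ..., lists and objects as JSON in quotes. carry_out: Moves the arm, as the interface text tells. Its arguments: {"type":"object","properties":{"motion":{"type":"array"},"squeeze":{"type":"number"}},"required":["motion"]}

```bash
mkdir -p pics; ls; cat > h.py <<'E'
import numpy as np, cv2
from scipy.spatial.transform import Rotation as R
from station import observe, snapshot, close_job, tcp_to_tips
def Rm(o):
    o=np.array(o,float)
    return o if o.shape==(3,3) else R.from_euler('xyz',o).as_matrix()
def world(s,uv,z=None,depth=None):
    """pixel -> world via plane z or depth"""
    p=cv2.undistortPoints(np.array([[uv]],float),np.array(s['mtx']),np.array(s['dist']))[0,0]
    d=Rm(s['orientation'])@np.array([p[0],-p[1],-1.]); o=np.array(s['origin'],float)
    return o+d*((z-o[2])/d[2] if z is not None else depth)
def cloud(s):
    h,w=s['depth'].shape
    uv=np.stack(np.meshgrid(np.arange(w),np.arange(h)),-1).reshape(-1,1,2).astype(float)
    p=cv2.undistortPoints(uv,np.array(s['mtx']),np.array(s['dist']))[:,0]
    D=s['depth'].reshape(-1,1)
    c=np.c_[p[:,0],-p[:,1],-np.ones(len(p))]*D
    W=c@Rm(s['orientation']).T+np.array(s['origin'])
    W[D[:,0]==0]=np.nan
    return W.reshape(h,w,3)
def save(s,n): cv2.imwrite('pics/'+n+'.png',s['color'][:,:,::-1])
E
python3 - <<'E'
from h import *
import pickle
print(observe(), tcp_to_tips)
for n in ['scene','top','wrist']:
    s=snapshot(n); save(s,n+'0'); pickle.dump(s,open(n+'0.pkl','wb'))
    print(n,s['origin'],s['orientation'],s['mtx'],s['dist'])
E
```

```text
pics
{'clock': 0.0, 'q': array([-1.41041289e+00,  1.31160070e-01,  1.48928526e+00, -3.41299300e-07,
        1.52301365e+00, -8.54039315e-02]), 'joint_vel': array([ 1.34619453e-03,  3.67546303e-05, -1.27806161e-03,  2.21626609e-04,
        1.51615239e-03,  7.66410335e-04]), 'joint_torque': array([ 1.95726127e-03, -5.69402111e+01, -5.00543475e+01, -9.29852445e-05,
        1.49800954e-02, -1.77044666e-05]), 'tcp_pos': array([ 145.94373844, -581.5448388 ,  302.84168437]), 'tool_rot': array([-3.13973309e+00, -1.58858726e-04,  2.45787241e-01]), 'force': array([ 0.82318972, -0.37137856,  0.4666651 ]), 'wrist_torque': array([ 0.02192743, -0.0193654 , -0.07822585]), 'gripper_width': 85.56577506253535} 72.6
scene [ 920.2634973 -159.5447335  877.0113095] [0.61421631 0.01599283 1.59055732] [[359.61555522   0.         258.54016315]
 [  0.         359.61555522 189.45431228]
 [  0.           0.           1.        ]] [-0.02190089  0.          0.          0.          0.        ]
top [  88.60046448 -154.49049737 1597.82887987] [ 2.05841462e-01  1.43417101e-04 -1.65244871e+00] [[486.91682854   0.         250.02503775]
 [  0.         486.91682854 194.9016965 ]
 [  0.           0.           1.        ]] [-0.17793971  0.          0.          0.          0.        ]
wrist [ 216.84148187 -564.15737861  372.78546458] [-0.29153133  0.00188592 -1.32426579] [[343.90008142   0.         258.70349595]
 [  0.         343.90008142 191.68741451]
 [  0.           0.           1.        ]] [-0.03388709  0.          0.          0.          0.        ]
```

View pics/scene0.png

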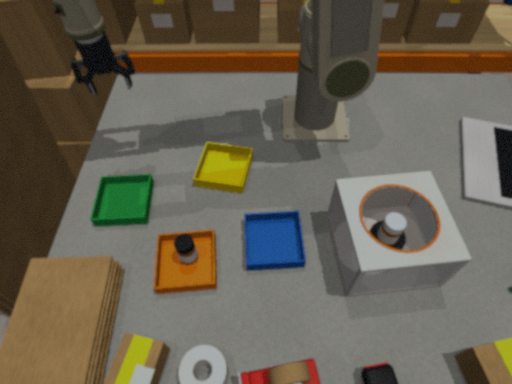

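View pics/top0.png

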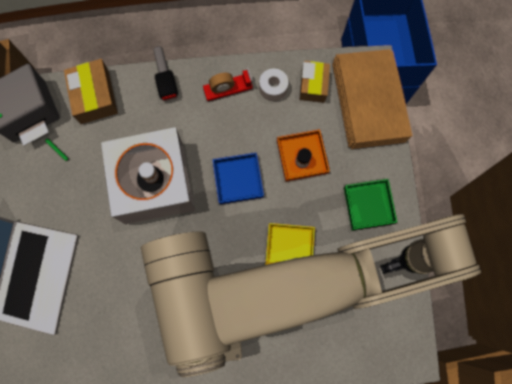

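View pics/wrist0.png

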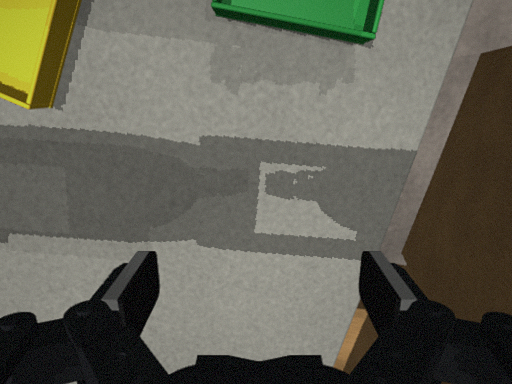

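The scene view shows the white lid at about (397,220) in the port, the blue tray at (274,240) and the orange tray with the black lid at (185,245). In the top view these are at (148,170), (239,178) and (303,156). Next I'll measure them by colour segmentation and depth.

```bash
cat > m.py <<'E'
from h import *
import pickle
for n in ['scene','top']:
    s=pickle.load(open(n+'0.pkl','rb')); W=cloud(s); hsv=cv2.cvtColor(s['color'],cv2.COLOR_RGB2HSV)
    print('==',n)
    # roof
    roof=(abs(W[...,2]-165)<5)
    P=W[roof]; print('roof',len(P),np.median(P,0),np.nanmin(P,0),np.nanmax(P,0)); r=cv2.minAreaRect(P[:,:2].astype(np.float32)); print(r)
    H,S,V=[hsv[...,i].astype(int) for i in range(3)]
    for nm,lo,hi in [('blue',105,125),('orange',5,20)]:
        m=((H>=lo)&(H<=hi)&(S>120)&(V>60)&(W[...,2]>20)&(W[...,2]<60)&(W[...,0]<900)&(W[...,0]>200)).astype(np.uint8)
        k,l,st,c=cv2.connectedComponentsWithStats(m)
        for i in range(1,k):
            if st[i,4]>60:
                p=W[l==i]; print(nm,st[i],'z',np.percentile(p[:,2],[5,50,95]),cv2.minAreaRect(p[:,:2].astype(np.float32)))
    # port rim
    m=((H>=3)&(H<=20)&(S>110)&(W[...,2]>150)&(W[...,2]<180)&(np.hypot(W[...,0]-560,W[...,1]-60)<300))
    p=W[m]; print('rim',len(p),np.median(p[:,2]))
    if len(p)>20: print(cv2.fitEllipse(p[:,:2].astype(np.float32)), p.min(0),p.max(0))
    c=np.median(P[:,:2],0)
    m=(S<60)&(V>120)&(W[...,2]>135)&(W[...,2]<165)
    u=cv2.inRange(hsv,(0,0,120),(180,70,255))
    if n=='scene': box=(372,205,420,245)
    else: box=(132,155,165,195)
    sub=np.zeros(m.shape,bool); sub[box[1]:box[3],box[0]:box[2]]=1
    for rng in [(140,165)]:
        mm=sub&(W[...,2]>rng[0])&(W[...,2]<rng[1])&(S<70)
        p=W[mm]; print('lid',len(p),p.size and (np.percentile(p[:,2],[5,50,95]),p[:,:2].min(0),p[:,:2].max(0),cv2.minEnclosingCircle(p[:,:2].astype(np.float32))))
    # black lid
    m=(V<70)&(W[...,2]>75)&(W[...,2]<100); 
    p=W[m&(W[...,1]<0)&(W[...,0]>400)]; print('blk',len(p),p.size and (np.median(p,0)))
E
python3 m.py
python3 -c "
import cv2
a=cv2.imread('pics/scene0.png')[160:300,310:480];cv2.imwrite('pics/sc.png',cv2.resize(a,None,fx=4,fy=4))
a=cv2.imread('pics/top0.png')[120:225,90:200];cv2.imwrite('pics/tc.png',cv2.resize(a,None,fx=5,fy=5))"
```

```text
== scene
roof 6392 [514.87964689 130.7696119  165.43134033] [ -514.10398664 -1166.96442563   160.0000384 ] [624.29888259 274.96011226 169.98329588]
((52.342254638671875, -391.1934814453125), (1711.4451904296875, 451.20709228515625), 55.325565338134766)
blue [245 211  60  57 719] z [22.10912517 36.62552139 41.73795291] ((480.038330078125, -143.11268615722656), (150.0119171142578, 148.64669799804688), 4.083102703094482)
orange [154 230  62  62 814] z [22.31543116 37.02312759 41.47209587] ((542.2002563476562, -366.9407958984375), (151.7777557373047, 149.5087127685547), 6.100326061248779)
orange [ 90 263  31 121 811] z [32.41379919 39.16890574 59.59538149] ((699.0321044921875, -523.9888305664062), (265.6549072265625, 9.907158851623535), 3.0428390502929688)
orange [153 345  15  39 161] z [22.84461057 38.67419432 57.76610412] ((790.1337280273438, -387.20941162109375), (2.2439870834350586, 73.4141616821289), 77.90499114990234)
rim 478 166.72288235826187
((491.79656982421875, 141.49154663085938), (173.81951904296875, 174.489990234375), 130.36923217773438) [402.50248175  52.71524717 161.82240
[... 799 characters left out ...]
853515625), (380.7391662597656, 174.26910400390625), 35.00778579711914)
orange [277 129  53  52 426] z [22.25670766 36.50130017 43.70155655] ((538.3135375976562, -367.245361328125), (153.66900634765625, 152.02166748046875), 6.225363254547119)
rim 376 165.57314608123772
((488.7940673828125, 140.9598846435547), (173.86024475097656, 174.965576171875), 161.4371337890625) [399.6791113   51.37236468 153.4288178 ] [579.10092198 230.79385152 176.75058267]
lid 196 (array([146.65643077, 154.02422962, 161.00045624]), array([411.77556931,  80.32953616]), array([516.10197508, 157.88403465]), ((461.99273681640625, 116.07691955566406), 60.92815399169922))
blk 178 [ 520.06071852 -361.78889036   88.73213965]
```

View pics/sc.png

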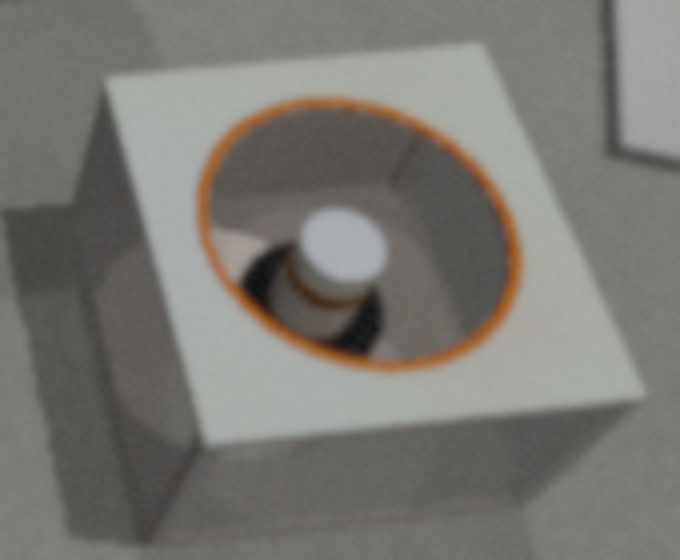

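View pics/tc.png

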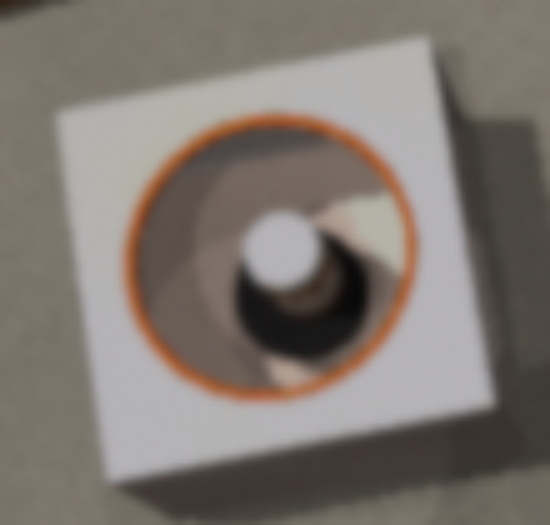

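Both crops show the jar standing clear inside the port. The lid-top centres are at about (396,221) in the scene view and (146.5,170) in the top view. I'll triangulate from those two.

```bash
cat > t.py <<'E'
from h import *
import pickle
rays=[]
for n,(u,v) in [('scene',(396,221)),('top',(146.5,170))]:
    s=pickle.load(open(n+'0.pkl','rb'));W=cloud(s);hsv=cv2.cvtColor(s['color'],cv2.COLOR_RGB2HSV)
    x0,y0=int(u-16),int(v-14); sub=hsv[y0:y0+28,x0:x0+32]
    m=((sub[...,1]<40)&(sub[...,2]>150)).astype(np.uint8)
    k,l,st,c=cv2.connectedComponentsWithStats(m); i=l[14,16]
    cn=c[i]+[x0,y0]; print(n,st[i],cn, W[y0:y0+28,x0:x0+32][l==i].mean(0))
    a=world(s,cn,z=155); o=np.array(s['origin']); d=(a-o)/np.linalg.norm(a-o); rays.append((o,d)); print('at155',a)
A=sum(np.eye(3)-np.outer(d,d) for o,d in rays); b=sum((np.eye(3)-np.outer(d,d))@o for o,d in rays)
X=np.linalg.solve(A,b); print('tri',X,[np.linalg.norm(np.cross(X-o,d)) for o,d in rays])
E
python3 t.py
```

```text
scene [  6   6  20  17 274] [395.58394161 220.85766423] [496.47923944 137.10945892 153.86271629]
at155 [497.25487426 136.62404364 155.        ]
top [  9   7  15  14 161] [145.82608696 169.14906832] [497.90948099 136.46694593 148.88335028]
at155 [496.11319679 135.26096932 155.        ]
tri [496.61989055 136.22164378 154.01954777] [np.float64(0.770464798201624), np.float64(0.7704647982016591)]
```

```bash
cat > p.py <<'E'
from h import *
import sys
# usage: p.py x0 y0 z0  x1 y1 z1 ...   tool-frame normalised shifts, yaw from start
Rt=R.from_euler('xyz',[np.pi,0,0.2457]).as_matrix()
a=np.array(sys.argv[1:],float).reshape(-1,3)
for p in a[1:]: print(np.round(Rt.T@(p-a[0])/250,4))
E
python3 p.py 146 -582 304 370 -430 320;python3 p.py 370 -430 320 500 -240 320;python3 p.py 500 -240 320 510 -40 320;python3 p.py 510 -40 320 496.5 136 310
```

```text
[ 1.017  -0.3718 -0.064 ]
[ 0.6892 -0.6107 -0.    ]
[ 0.2334 -0.7662 -0.    ]
[ 0.1189 -0.696   0.04  ]
```

Call:
carry_out --motion '[[[0,0,0,0.1,-0.04,-0.01,-1],[0,0,0,0.25,-0.09,-0.02,-1],[0,0,0,0.45,-0.17,-0.03,-1],[0,0,0,0.65,-0.24,-0.04,-1],[0,0,0,0.82,-0.31,-0.05,-1],[0,0,0,0.94,-0.36,-0.06,-1],[0,0,0,0.96,-0.37,-0.06,-1]]]'

```text
clock: 1.02
tcp_pos: [357.8, -432.5, 318.9]
tool_rot: [-3.141, -0.0, 0.249]
force: [-0.5, -0.4, 0.2]
gripper_width: 85.7
```

Call:
carry_out --motion '[[[0,0,0,0.1,-0.09,0,-1],[0,0,0,0.25,-0.22,0,-1],[0,0,0,0.42,-0.37,0,-1],[0,0,0,0.57,-0.5,0,-1],[0,0,0,0.7,-0.62,0,-1],[0,0,0,0.78,-0.74,0,-1],[0,0,0,0.84,-0.88,0,-1],[0,0,0,0.87,-0.95,0,-1]]]'

```text
clock: 2.02
tcp_pos: [509.4, -149.7, 318.6]
tool_rot: [-3.141, 0.001, 0.246]
force: [0.8, -0.4, -0.1]
gripper_width: 85.6
```

```bash
python3 p.py 510.5 -148 319 515 50 319 496.5 80 319
```

```text
[ 0.2101 -0.7638 -0.    ]
[ 0.1675 -0.8982 -0.    ]
```

Call:
carry_out --motion '[[[0,0,0,0.04,-0.12,0,-1],[0,0,0,0.09,-0.3,0,-1],[0,0,0,0.14,-0.48,0,-1],[0,0,0,0.18,-0.65,0,-1],[0,0,0,0.19,-0.78,0,-1],[0,0,0,0.18,-0.87,0,-1],[0,0,0,0.17,-0.9,0,-1],[0,0,0,0.17,-0.9,0,-1]]]'

```text
clock: 3.02
tcp_pos: [495.9, 77.4, 318.9]
tool_rot: [3.141, 0.0, 0.246]
force: [0.3, 0.7, -0.4]
gripper_width: 85.5
```

```bash
python3 - <<'E'
from h import *
import pickle
o=observe(); print(o['tcp_pos'],o['tool_rot'])
s=snapshot('wrist'); save(s,'w1'); pickle.dump(s,open('w1.pkl','wb')); print(s['origin'],s['orientation'])
E
```

```text
[495.93420873  77.42061649 318.8823614 ] [3.14111254e+00 3.51921405e-05 2.45719311e-01]
[566.8044727   94.98688017 388.7107559 ] [-2.91690498e-01 -2.86522564e-04 -1.32433418e+00]
```

View pics/w1.png

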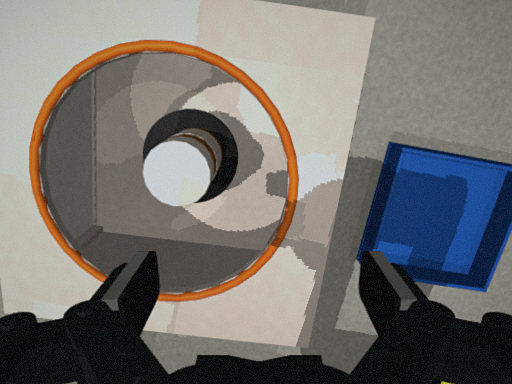

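The wrist view shows the lid centre at about (177,173), the port ring from u=31 to 298, and the blue tray on the right.

```bash
cat > w.py <<'E'
from h import *
import pickle
s=pickle.load(open('w1.pkl','rb'));W=cloud(s);hsv=cv2.cvtColor(s['color'],cv2.COLOR_RGB2HSV)
m=((hsv[...,1]<60)&(hsv[...,2]>180)&(W[...,2]>145)&(W[...,2]<163)).astype(np.uint8)
m[:130]=0;m[215:]=0;m[:,:135]=0;m[:,220:]=0
m=cv2.morphologyEx(m,cv2.MORPH_CLOSE,np.ones((5,5)))
c=max(cv2.findContours(m,0,1)[0],key=cv2.contourArea); e=cv2.fitEllipse(c); print(e)
print('depth z',np.median(W[m>0],0)); print('at155',world(s,e[0],z=155))
H=hsv[...,0]; mm=(H>=3)&(H<=20)&(hsv[...,1]>150)&(abs(W[...,2]-166)<8)
print('rim',cv2.fitEllipse(W[mm][:,:2].astype(np.float32)),np.median(W[mm][:,2]))
# triangulate with scene & top
rays=[]
for n,c in [('scene0',(395.58,220.86)),('top0',(145.83,169.15)),('w1',e[0])]:
    q=pickle.load(open(n+'.pkl','rb'));a=world(q,c,z=155);o=np.array(q['origin']);d=(a-o)/np.linalg.norm(a-o);rays.append((o,d))
A=sum(np.eye(3)-np.outer(d,d) for o,d in rays); b=sum((np.eye(3)-np.outer(d,d))@o for o,d in rays)
X=np.linalg.solve(A,b); print('tri',X,[np.linalg.norm(np.cross(X-o,d)) for o,d in rays])
E
python3 w.py; python3 p.py 496 77.5 319 496.7 136.5 319 496.7 136.5 185
```

```text
((176.14791870117188, 173.11329650878906), (62.21930694580078, 66.88023376464844), 126.32105255126953)
depth z [nan nan nan]
at155 [497.8399601  137.12413835 155.        ]
rim ((491.09027099609375, 142.2938995361328), (175.13400268554688, 175.2198028564453), 36.96690368652344) 166.24708625059105
tri [496.86360478 136.69470392 153.52703755] [np.float64(0.5772853635806585), np.float64(1.1584684566866499), np.float64(0.880574468085766)]
[ 0.0601 -0.2282 -0.    ]
[ 0.0601 -0.2282  0.536 ]
```

Call:
carry_out --motion '[[[0,0,0,0.02,-0.08,0,-1],[0,0,0,0.05,-0.18,0,-1],[0,0,0,0.06,-0.23,0.02,-1],[0,0,0,0.06,-0.23,0.1,-1],[0,0,0,0.06,-0.23,0.2,-1],[0,0,0,0.06,-0.23,0.28,-1],[0,0,0,0.06,-0.23,0.3,-1],[0,0,0,0.06,-0.23,0.3,-1]]]'

```text
clock: 4.08
tcp_pos: [496.3, 136.8, 243.2]
tool_rot: [3.141, 0.001, 0.245]
force: [-0.2, 0.3, -0.2]
gripper_width: 85.7
```

```bash
python3 - <<'E'
from h import *
o=observe(); print(o['tcp_pos'],o['tool_rot'],o['force'])
s=snapshot('wrist'); save(s,'w2')
E
```

```text
[496.25143023 136.79964636 243.2102594 ] [3.14148945e+00 1.26497630e-03 2.45233357e-01] [-0.15523738  0.26555714 -0.22044176]
```

View pics/w2.png

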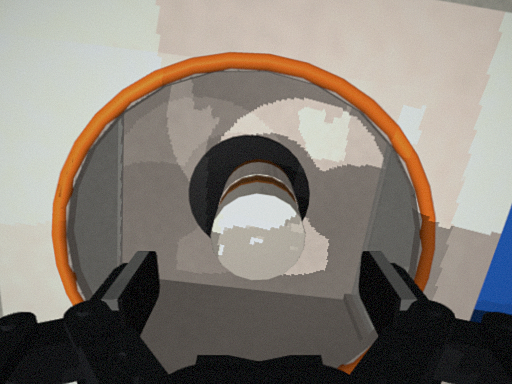

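The lid, centred at about (258,237), is midway between the pads (u≈158 and 360), and the fingers fit inside the ring. I'll descend another 58 mm.

Call:
carry_out --motion '[[[0,0,0,0,0,0.05,-1],[0,0,0,0,0,0.12,-1],[0,0,0,0,0,0.18,-1],[0,0,0,0,0,0.22,-1],[0,0,0,0,0,0.235,-1],[0,0,0,0,0,0.235,-1],[0,0,0,0,0,0.235,-1]]]'

```text
clock: 5.0
tcp_pos: [496.9, 137.5, 185.8]
tool_rot: [3.142, -0.001, 0.246]
force: [-0.0, 0.3, 0.6]
gripper_width: 85.1
```

Call:
carry_out --motion '[[[0,0,0,0,0,0,0],[0,0,0,0,0,0,0.3],[0,0,0,0,0,0,0.6],[0,0,0,0,0,0,1],[0,0,0,0,0,0,1],[0,0,0,0,0,0,1],[0,0,0,0,0,0,1],[0,0,0,0,0,0,1]]]' --squeeze 40

```text
clock: 6.0
tcp_pos: [496.8, 137.4, 185.6]
tool_rot: [3.141, -0.001, 0.246]
force: [-0.3, -0.9, 6.0]
gripper_width: 47.5
```

Call:
carry_out --motion '[[[0,0,0,0,0,-0.02,1],[0,0,0,0,0,-0.07,1],[0,0,0,0,0,-0.14,1],[0,0,0,0,0,-0.23,1],[0,0,0,0,0,-0.34,1],[0,0,0,0,0,-0.45,1],[0,0,0,0,0,-0.54,1],[0,0,0,0,0,-0.58,1]]]'

```text
clock: 7.0
tcp_pos: [497.1, 137.5, 332.9]
tool_rot: [3.141, -0.004, 0.246]
force: [0.4, 0.7, -2.7]
gripper_width: 47.0
```

Call:
carry_out --motion '[[[0,0,0,0,0,0,1],[0,0,0,0,0,0,1]]]'

```text
clock: 7.25
tcp_pos: [496.1, 137.4, 329.1]
tool_rot: [-3.141, 0.002, 0.246]
force: [0.1, 0.7, -3.3]
gripper_width: 46.6
```

```bash
python3 - <<'E'
from h import *
import pickle
o=observe(); print(o['tcp_pos'],o['tool_rot'],o['force'],o['gripper_width'])
s=snapshot('wrist'); save(s,'w3')
s=snapshot('scene'); save(s,'s3')
E
python3 p.py 497 137 331 510 0 331 479 -100 331
```

```text
[496.10415559 137.35493378 329.05212167] [-3.14145294e+00  1.66823497e-03  2.45770923e-01] [ 0.0657146   0.71725389 -3.32076299] 46.624849712958465
[-0.0829  0.5442  0.    ]
[-0.3004  0.902   0.    ]
```

View pics/s3.png

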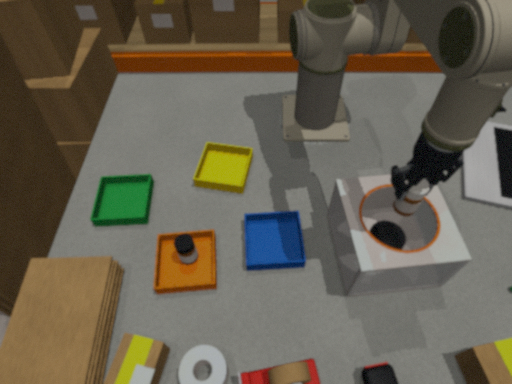

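View pics/w3.png

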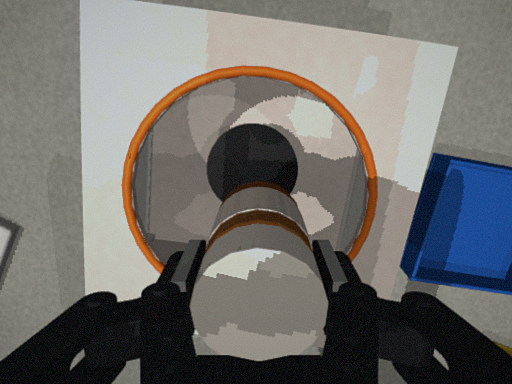

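The jar is held upright above the port, and the pedestal at (388,235) is empty. I'll grip a bit firmer and carry it over to the blue tray.

Call:
carry_out --motion '[[[0,0,0,-0.01,0.04,0,1],[0,0,0,-0.02,0.13,0,1],[0,0,0,-0.04,0.26,0,1],[0,0,0,-0.06,0.4,0,1],[0,0,0,-0.09,0.54,0,1],[0,0,0,-0.15,0.67,0,1],[0,0,0,-0.22,0.79,0,1],[0,0,0,-0.27,0.86,0,1]]]' --squeeze 60

```text
clock: 8.35
tcp_pos: [482.5, -89.6, 329.7]
tool_rot: [3.141, 0.001, 0.244]
force: [-0.1, 0.7, -2.6]
gripper_width: 46.6
```

Call:
carry_out --motion '[[[0,0,0,-0.02,0.03,0,1],[0,0,0,-0.03,0.04,0,1],[0,0,0,-0.03,0.04,0,1]]]'

```text
clock: 8.72
tcp_pos: [478.6, -98.7, 330.1]
tool_rot: [-3.141, -0.0, 0.246]
force: [-0.2, 1.0, -2.1]
gripper_width: 47.1
```

```bash
python3 - <<'E'
from h import *
import pickle
o=observe(); print(o['clock'],o['tcp_pos'],o['tool_rot'],o['force'],o['gripper_width'])
for n in ['wrist','scene','top']:
    s=snapshot(n); save(s,n+'4'); pickle.dump(s,open(n+'4.pkl','wb'))
E
python3 -c "
import cv2
a=cv2.imread('pics/scene4.png')[110:270,200:360];cv2.imwrite('pics/sc4.png',cv2.resize(a,None,fx=3.5,fy=3.5))"
```

```text
8.725 [478.55185323 -98.70345046 330.08299591] [-3.14133729e+00 -3.95732991e-05  2.46112993e-01] [-0.22568408  1.01210501 -2.13792548] 47.103724104076534
```

View pics/sc4.png

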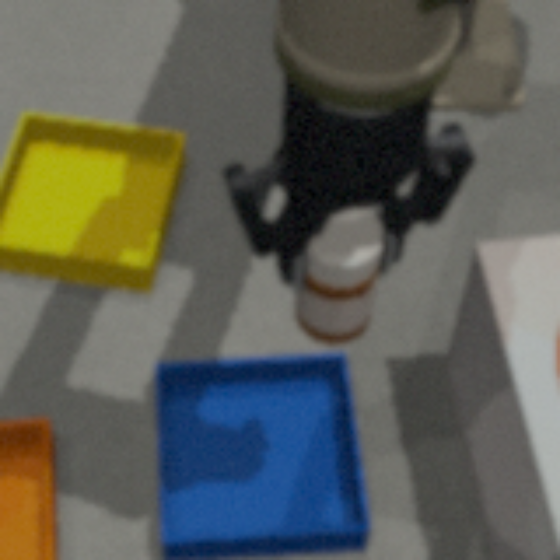

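View pics/wrist4.png

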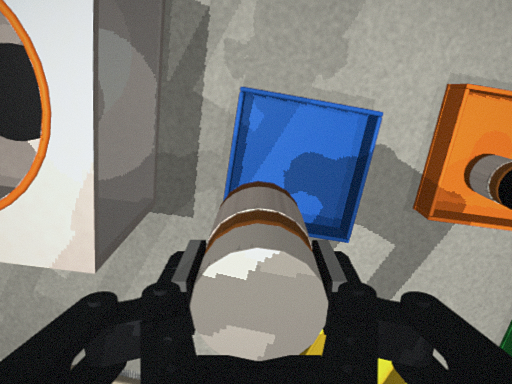

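The jar hangs upright with the blue tray below: in the wrist view the tray is at about (305,165), with the spare jar still in the orange tray. Next I'll check the hanging jar's underside height and refine the tray centre.

```bash
python3 - <<'E'
from h import *
import pickle
s=pickle.load(open('scene4.pkl','rb'))
for v in (206.5,207.5):
    p=cv2.undistortPoints(np.array([[[295.,v]]]),s['mtx'],s['dist'])[0,0]
    d=Rm(s['orientation'])@[p[0],-p[1],-1]; o=np.array(s['origin']); print('bottom front',o+d*(478.6+23-o[0])/d[0])
W=cloud(s); 
s=pickle.load(open('wrist4.pkl','rb'))
# rim outer corners read from picture
for c in [(240,87),(383,112),(348,242)]: print(world(s,c,z=40))
s=pickle.load(open('scene4.pkl','rb'));hsv=cv2.cvtColor(s['color'],cv2.COLOR_RGB2HSV)
for n in ['scene4','wrist4']:
    s=pickle.load(open(n+'.pkl','rb'));W=cloud(s);hsv=cv2.cvtColor(s['color'],cv2.COLOR_RGB2HSV)
    m=(hsv[...,0]>=105)&(hsv[...,0]<=125)&(hsv[...,1]>120)&(W[...,2]>30)&(W[...,2]<50)&(W[...,0]>300)&(W[...,0]<700)
    print(n,cv2.minAreaRect(W[m][:,:2].astype(np.float32)))
E
python3 p.py 478.5 -98.7 330 478 -144 330 478 -144 150
```

```text
bottom front [501.6        -99.56029676 220.08613962]
bottom front [501.6        -99.29080701 216.05472389]
[546.46041443 -62.36822726  40.        ]
[ 558.73608117 -210.36393516   40.        ]
[ 411.23539914 -221.37974337   40.        ]
scene4 ((480.03826904296875, -142.8922119140625), (150.65306091308594, 148.2039794921875), 4.292884826660156)
wrist4 ((478.83563232421875, -142.3468017578125), (149.1616668701172, 149.3725128173828), 4.306180000305176)
[-0.046   0.1753  0.    ]
[-0.046   0.1753  0.72  ]
```

Call:
carry_out --motion '[[[0,0,0,-0.01,0.06,0,1],[0,0,0,-0.03,0.13,0,1],[0,0,0,-0.04,0.175,0.04,1],[0,0,0,-0.04,0.175,0.14,1],[0,0,0,-0.04,0.175,0.28,1],[0,0,0,-0.04,0.175,0.42,1],[0,0,0,-0.04,0.175,0.54,1],[0,0,0,-0.04,0.175,0.6,1]]]'

```text
clock: 9.88
tcp_pos: [478.1, -144.1, 177.5]
tool_rot: [-3.139, 0.003, 0.245]
force: [0.5, -0.3, -1.3]
gripper_width: 46.6
```

Call:
carry_out --motion '[[[0,0,0,0,0,0.04,1],[0,0,0,0,0,0.08,1],[0,0,0,0,0,0.12,1],[0,0,0,0,0,0.15,1],[0,0,0,0,0,0.17,1],[0,0,0,0,0,0.18,1],[0,0,0,0,0,0.18,1],[0,0,0,0,0,0.18,1]]]'

```text
clock: 10.88
tcp_pos: [479.7, -144.0, 135.5]
tool_rot: [3.141, -0.0, 0.246]
force: [-0.4, -0.1, -1.9]
gripper_width: 47.1
```

```bash
python3 - <<'E'
from h import *
o=observe(); print(o['clock'],o['tcp_pos'],o['force'],o['gripper_width'])
s=snapshot('scene'); cv2.imwrite('pics/s5.png',cv2.resize(s['color'][110:290,190:370,::-1],None,fx=3,fy=3))
E
```

```text
10.875 [ 479.65158868 -143.99315063  135.46444834] [-0.36884656 -0.06495629 -1.85497511] 47.110262493229065
```

View pics/s5.png

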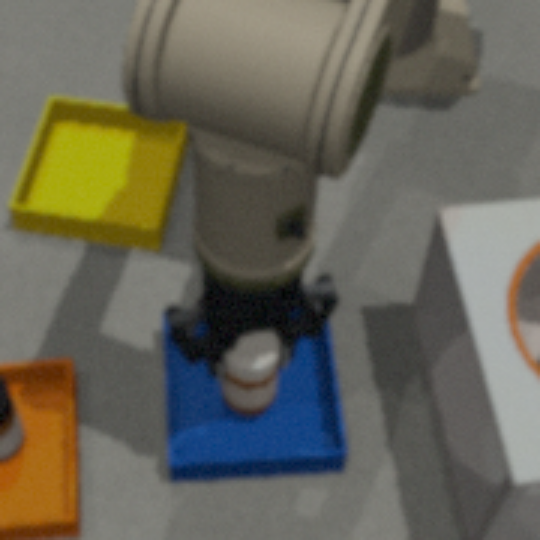

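The jar hangs upright over the middle of the tray, with its base at crop (248,412). I'll creep down in 2 mm steps.

Call:
carry_out --motion '[[[0,0,0,0,0,0.01,1],[0,0,0,0,0,0.02,1],[0,0,0,0,0,0.03,1],[0,0,0,0,0,0.04,1],[0,0,0,0,0,0.044,1],[0,0,0,0,0,0.044,1]]]'

```text
clock: 11.68
tcp_pos: [479.4, -143.9, 124.1]
tool_rot: [-3.141, 0.0, 0.246]
force: [-0.7, 0.0, -2.5]
gripper_width: 46.4
```

Call:
carry_out --motion '[[[0,0,0,0,0,0.004,1],[0,0,0,0,0,0.008,1],[0,0,0,0,0,0.008,1]]]'

```text
clock: 12.05
tcp_pos: [479.4, -143.9, 122.1]
tool_rot: [-3.142, 0.0, 0.246]
force: [-0.0, -0.9, -3.0]
gripper_width: 46.5
```

Call:
carry_out --motion '[[[0,0,0,0,0,0.004,1],[0,0,0,0,0,0.008,1],[0,0,0,0,0,0.008,1]]]'

```text
clock: 12.42
tcp_pos: [479.6, -144.0, 120.7]
tool_rot: [3.142, -0.0, 0.246]
force: [-3.3, 1.1, 4.3]
gripper_width: 46.9
```

Call:
carry_out --motion '[[[0,0,0,0,0,0.003,1],[0,0,0,0,0,0.004,1],[0,0,0,0,0,0.004,1]]]'

```text
clock: 12.8
tcp_pos: [479.7, -144.0, 120.7]
tool_rot: [3.141, -0.0, 0.246]
force: [-8.4, 3.3, 16.0]
gripper_width: 46.4
```

Contact is clear, with the upward force rising to 16 N. I'll back off 1 mm and open slowly.

Call:
carry_out --motion '[[[0,0,0,0,0,-0.004,1],[0,0,0,0,0,-0.004,1]]]' --squeeze 20

```text
clock: 13.05
tcp_pos: [479.7, -144.0, 120.7]
tool_rot: [3.141, -0.0, 0.246]
force: [-3.6, 1.2, 7.3]
gripper_width: 46.8
```

Call:
carry_out --motion '[[[0,0,0,0,0,0,0.1],[0,0,0,0,0,0,0],[0,0,0,0,0,0,-0.2],[0,0,0,0,0,0,-0.5],[0,0,0,0,0,0,-0.8],[0,0,0,0,0,0,-1],[0,0,0,0,0,0,-1],[0,0,0,0,0,0,-1]]]'

```text
clock: 14.05
tcp_pos: [479.5, -143.9, 120.1]
tool_rot: [3.142, 0.0, 0.246]
force: [0.3, -0.8, -0.7]
gripper_width: 85.4
```

```bash
python3 - <<'E'
from h import *
o=observe(); print(o['clock'],o['tcp_pos'],o['force'],o['gripper_width'])
s=snapshot('wrist'); save(s,'w6')
E
```

```text
14.05 [ 479.45729845 -143.91318543  120.1324371 ] [ 0.28685304 -0.80166265 -0.67257109] 85.3992751661757
```

View pics/w6.png

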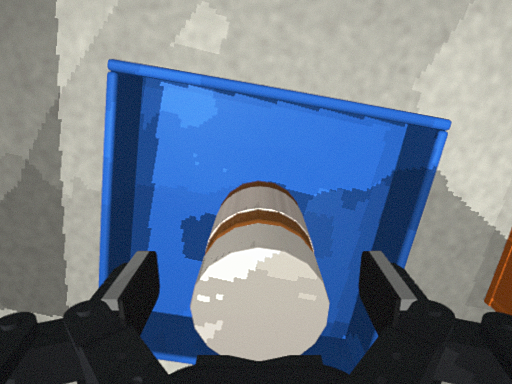

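The jar stands in the tray and both pads are clear of it (158 and 360, against lid edges at 190 and 330). I'll raise the arm.

Call:
carry_out --motion '[[[0,0,0,0,0,-0.03,-1],[0,0,0,0,0,-0.09,-1],[0,0,0,0,0,-0.18,-1],[0,0,0,0,0,-0.3,-1],[0,0,0,0,0,-0.42,-1],[0,0,0,0,0,-0.54,-1],[0,0,0,0,0,-0.6,-1],[0,0,0,0,0,-0.6,-1]]]'

```text
clock: 15.1
tcp_pos: [480.1, -144.2, 271.7]
tool_rot: [3.14, -0.002, 0.246]
force: [0.5, -0.5, 0.2]
gripper_width: 85.5
```

Call:
carry_out --motion '[[[0,0,0,-0.1,0,-0.05,-1],[0,0,0,-0.2,0,-0.1,-1],[0,0,0,-0.25,0,-0.1,-1],[0,0,0,-0.25,0,-0.1,-1]]]'

```text
clock: 15.6
tcp_pos: [418.2, -159.1, 294.0]
tool_rot: [-3.141, 0.001, 0.245]
force: [0.2, 0.5, 1.1]
gripper_width: 85.7
```

```bash
python3 - <<'E'
from h import *
o=observe(); print(o['clock'],o['tcp_pos'],o['force'],o['gripper_width'])
s=snapshot('scene'); cv2.imwrite('pics/s7.png',cv2.resize(s['color'][180:310,140:320,::-1],None,fx=4,fy=4))
hsv=cv2.cvtColor(s['color'],cv2.COLOR_RGB2HSV);W=cloud(s)
m=(hsv[...,1]<70)&(W[...,2]>82)&(W[...,2]<98)&(abs(W[...,0]-479)<60)&(abs(W[...,1]+143)<60)
p=W[m]; print('lid top',len(p),np.median(p,0))
m=(hsv[...,2]<70)&(W[...,2]>75)&(W[...,2]<100)&(W[...,1]<-280)&(W[...,0]>400);print('blk',m.sum(),np.median(W[m],0))
s=snapshot('wrist'); save(s,'w7')
E
```

```text
15.6 [ 418.23975522 -159.1104931   293.96837624] [0.23216601 0.50407011 1.13964088] 85.69781992422823
lid top 281 [ 483.07150987 -144.79492119   90.25037344]
blk 291 [ 527.7285249  -362.27962426   89.58667082]
```

View pics/s7.png

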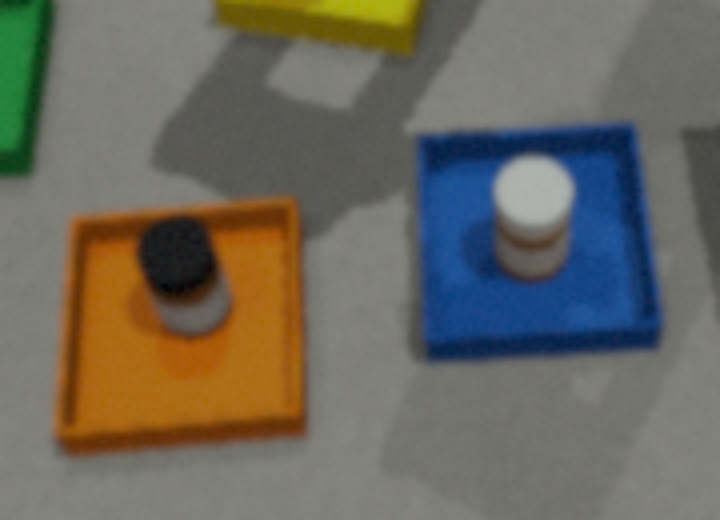

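View pics/w7.png

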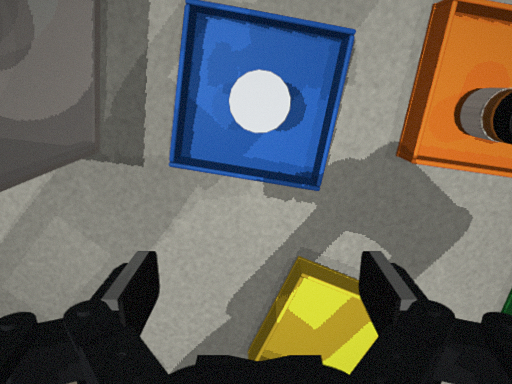

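The jar stands upright in the middle of the blue tray (lid at (260,100) in the wrist view). The black-lidded jar is where it was, and the gripper touches nothing.

```bash
python3 -c "
from station import close_job
print(close_job())"
```

```text
the job is handed in; nothing more can be done
None
```

I lifted the white-lidded jar off the pedestal, out through the roof port and set it upright in the middle of the blue tray. I let go and handed the job in at about 15.7 s of the 43 s allowed.

- **Lift:** with the jar held at its highest, its underside measured about 215–220 mm above the bench, well over the 165 mm roof.
- **Set-down:** I lowered the jar in steps of about 2 mm. The force peaked at about 16 N on contact, so I backed off 1 mm before opening the gripper.
- **Jar at the end:** its lid top is at z = 90 mm, so the underside is on the tray floor. Its centre is within about 4 mm of the tray centre, and it looks upright in both views.
- **Black-lidded jar:** it measured within 1 mm of its starting position in the same camera.
- **Arm at the end:** it is clear of everything, and the force reading is about 1 N, which is sensor noise.

The final checks agreed. Earlier position measurements from different cameras differed by 1–4 mm (the largest on the tray centre), which was too little to affect the grasp or the placing.

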